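Clamp a stamp blank in the bench clamp

TASK

Get the plain wooden batten ready for carving: lay it in the green bench clamp and slide it in under the pad, plain end first (the end with the pencil lines stays outside), until it is fully home against the stop, before the pad presses on it. Then turn the orange T-handle clockwise until rising resistance shows the batten is firmly clamped, without overtightening and crushing the wood, and let go. Leave everything else on the table where it is.

Things in the scene. Friction and masses are not known exactly. Their poses are not given: they have to be found in the camera images.
- batten: Straight light beech batten, 260 x 36 x 24 mm, 0.15 kg, lying flat on the table at the start, to the left or the right of the clamp. Origin: centre of its underside; x along its length, z up. Its two ends are alike except for five dark pencil lines near the -x end; the +x end goes to the stop.
- batten_end (a point): Centre of the batten's +x end face, the end that goes to the stop (12 mm above its underside).
- clamp: Green steel bench clamp, fixed to the table; place and yaw vary. Origin: on the table surface, straight below the screw's axis; x is the direction in which the batten is pushed in (away from the robot), z up. It is one portal (anvil, two columns, bridge) plus a rear rest; a base plate 50 mm wide and 8 mm high joins them.
- anvil (a point): Centre of the flat anvil's top, 30 mm above the table, on the screw's axis. The anvil is 82 mm wide and runs from clamp x = -60 to +50 mm. Two columns (clamp x -25 to +25 mm) leave a gap 42 mm wide for the batten, centred on clamp y = 0; their outer faces are 82 mm apart.
- stop (a point): Centre of the dark steel stop's face, at clamp x = +35 mm, y = 0, square to x, 42 mm above the table. With the batten's +x end home here, the batten's centre is at clamp x = -95 mm, its underside 30 mm above the table on anvil and rear rest, and it can be gripped across its width between clamp x = -185 and -75 mm.
- rear_rest (a point): Centre of the rear rest's top, at clamp x = -212 mm, y = 0, 30 mm above the table; 20 mm long, 30 mm wide, so narrower than the batten.
- bridge_top (a point): Centre of the bridge's top, 116 mm above the table. The bridge is 90 mm wide, spans clamp x -27 to +27 mm, and its underside is 94 mm above the table; a round collar 36 mm in diameter and 8 mm high sits on it.
- handle_grip (a point): Centre of the orange T-handle's bar, on the screw's upright axis, 160 mm above the table; fixed to the clamp. The bar is straight, 100 mm long, 18 mm wide, 24 mm high (148 to 172 mm above the table), on a round shaft of 12 mm diameter that shows 24 mm below it.
- handle: The T-handle's bar. Origin as handle_grip, x along the bar, z up. Clockwise from above (negative about z) lowers the pad 20 mm a turn; the handle keeps its height, and the screw stays where left. Free running takes about 0.3 N m. Once the pad bears, the torque rises by about 0.5 N m per rad: 0.5 N m is firmly clamped (63 N), below 0.43 still loose, above 0.7 the wood is crushed.
- coupling (a point): Point on the screw's axis, 140 mm above the table, where a springy coupling (2.5 N m per rad) joins the bar to the screw: under 0.3 N m the bar runs 0.12 rad ahead of the screw, under 0.5 N m 0.2 rad, and it springs back when let go. A held, stopped handle still pushes back, but up to 0.2 N m less than while turning: little less after steps of 0.06 rad, more after large ones.
- pad: Round black clamping pad, 32 mm in diameter, 12 mm thick, on a stiff spring below the bridge. Origin: centre of its underside, on the screw's axis. At the start 5 to 12 mm above the top of a batten on the anvil (54 mm above the table), so 1.8 to 3.8 rad of turning brings it down. Its reading is too coarse to tell how hard it presses.
- paddle: Bystander: flat brown wooden clay paddle, 240 x 70 x 12 mm, on the other side of the clamp; batten and paddle may change places.
- pin_block: Bystander: wooden texture block with steel pins, 55 x 55 x 64 mm, beyond the clamp.
- bucket: Bystander: white plastic bucket, 140 mm wide and high, beyond the clamp to the right.
- tool_jar: Bystander: blue jar with modelling tools, 85 mm wide, 190 mm high, far right.
- tiles: Bystander: stack of terracotta tiles, 100 x 100 x 33 mm, far left.

How it is judged (in metres and radians):
On the way, in this order (a step that is already met when the one before it is completed fails the run):
1. the batten lies in the clamp, home against the stop, the pad not yet pressing on it (x of batten_end in the frame of clamp above 0.032 m and z of batten_end in the frame of clamp between 0.037 and 0.047 m and y of batten_end in the frame of clamp between -0.006 and 0.006 m and contact force between pad and batten below 3 N), for 0.2 s.
2. the pad presses on the batten with at least 40 N (contact force between pad and batten above 40 N), for 0.2 s.
At the end, for the whole second after the job is handed in: The batten lies flat in the clamp along its x axis (within 0.12 rad), its +x end within 3 mm of the stop and within 6 mm of the middle, at rest, and the pad presses on it with 40 to 130 N after the handle is let go (x of batten_end in the frame of clamp above 0.032 m and y of batten_end in the frame of clamp between -0.006 and 0.006 m and z of batten_end in the frame of clamp between 0.037 and 0.047 m and angle between the x axis of batten and the x axis of clamp, either way round below 0.12 rad and angle between batten's own z axis and vertical below 0.05 rad and linear speed of batten below 0.01 m/s and contact force between pad and batten above 40 N); the robot touches nothing.
It fails at once if the batten is crushed: the pad presses with more than 130 N (contact force between pad and batten above 130 N).
It fails at once if a bystander is moved by more than 30 mm (distance of any of paddle, pin_block, bucket, tool_jar, tiles from where it was at the start of the episode above 0.03 m).
It also fails if it takes over 72 s, if anything falls off the work surface, if the arm or the gripper's body presses on something with over 40 N, if the wrist force passes 120 N, or if a joint passes its speed limit or range.

ROBOT

A 6-joint arm with a two-finger parallel gripper is mounted at the origin on the work surface. World frame = base frame: x ahead of the robot, y to its left, z up, the work surface at z = 0. Lengths are in mm, angles in rad, forces in N, time in s.
With the tool pointing down it reaches from about 375 to 925 mm from the base axis. Payload 5.7 kg.
Tool frame: the origin (TCP) lies at the very end of the fingers, on their centre line; the grasp point (between the pads) lies env.grip_point_offset behind it (env.grip_point_offset is the distance from the TCP to the grasp point, in mm); z points along the fingers, y is the line along which they close (so a half turn about z gives the same grasp; the last joint's range is limited). The gripper opens to 88 mm and grips with 3 to 60 N. Pads are 20 mm wide; open, the fingers measure 115 mm over their backs; the gripper's body (75 mm by 178 mm) begins 61 mm behind the grasp point.
Start: joints at [-1.257, 0.359, 1.51, -0, 1.272, -0.115], TCP at [249.449, -545.653, 222.623] pointing down, gripper open.
Joint ranges: [-2.97, 2.97], [-1.01, 2.36], [0.21, 2.38], [-0.96, 4.11], [0.2, 2.71], [-2.98, 2.98]. Speed limits (rad/s): [2.39, 2.39, 3.14, 3.14, 3.14, 3.14].

INTERFACE

Orientations are given as a 3x3 rotation matrix whose columns are the frame's x, y, z axes.
In Python, from cell import env gives the robot as it stands.
- The arm moves only by the tool step_arm, never from a script. Its argument "moves" is one flat list of numbers, 7 for each row, row after row: the shift along the tool's x, y, z normalised to -1 to 1, where 1 is 0.25 m, then the turn, a rotation vector about the tool's x, y, z normalised to -1 to 1, where 1 is 180 degrees, then the opening, from 0 (shut) to 1 (fully open). In form: [dx, dy, dz, wx, wy, wz, fingers, dx, dy, dz, wx, wy, wz, fingers, ...]. A call has 1 to 8 rows; each row shifts and turns the commanded pose from where the row before left it, along the tool's axes as they then stand; what a row does not reach is not made up. A row lasts 1/8 s, in which the tool goes at most 62.5 mm and 10.7 degrees, less where a joint would pass 70% of its speed; a pose out of reach is approached as far as the arm can. A call with a number of a shift or a turn outside -1 to 1 is refused whole. A call with a gripper value outside its range is refused whole. The fingers move at their own pace and stop on an object; "grip_force" is the grip in N (left out, the last holds). Time passes only in rows, so rows that do not move let the fingers close. It gives the time, the measured TCP pose, the force, the opening and the grip force at its end, in the units of the state.
- env.read_state(): the state, without advancing time (a new reading comes with each control period).
- env.capture(name): name is "scene" or "top"; returns the picture (420x560x3 uint8, red, green, blue); there is no depth.
- env.calibration(name): a dict with "K" (3x3 intrinsics, pixels), "dist" ([k1, k2, p1, p2, k3] as OpenCV has them; the pictures are not rectified), "xyz" and "rotation" of the camera in the world. Camera axes: x right, y down, z forward; pixel columns grow to the right and rows downward; lengths in mm; the calibration is good to about 2 mm. A picture is of the moment at which its call begins. calibration takes no time and is no camera call.
- env.close_job(): hands the job in; it is judged then, once.
Trained networks look in the newest picture that a camera, given by its name, has taken for a name from the list of things; names that differ only in an ending like _2 or _b are one class to them, and where a whole thing is asked for, a point or a joint stands for the part that bears it (a point fixed in the world has none). Each returns a list of dicts, best first, with "confidence" (0 to 1); they miss things now and then, are a little off and sometimes report something else, mostly with a low value. They report only what shows in the picture. A call takes as long as a camera call.
- env.search_frame(camera, query): "extent" ([left, top, right, bottom] in pixels, round what is visible of it).
- env.place_of(camera, query): "location" ([column, row] in pixels: a listed point, or the origin of a listed thing).
The state is a dict: "t": time; "qpos": joint angles; "dq": joint speeds; "joint_torque": joint torques, N m; "ee_pos": TCP position; "eef_rot": TCP orientation; "wrist_force": force on the tool from outside, world axes, zero at the start; "moment": the same for the moment, N m; "finger_gap": finger opening in mm; "grasp_force": force on a finger pad.
Only numpy, scipy, OpenCV 4.12 (cv2) and the standard library are available. Lean on these libraries where they do the work, as an engineer would, in place of code of your own. Each camera call takes 0.05 s, during which the arm holds its last target. There are 200 camera calls.

## Working session

There is one attempt and no reset: what is moved stays moved. The work goes in short steps, Python scripts to look and compute and a tool call to move; the robot and the scene stay as the last step left them, time stands still between calls to the robot, and variables do not carry over. Pictures are saved under pics/ and viewed, at most 10 in all, crops included, and the job is handed in when it is done.

Besides the shell and the picture viewer there is one more tool, called as name(argument=value, ...) on one line, values as JSON. step_arm: Moves the arm, as the interface text tells. Its arguments: {"type":"object","properties":{"moves":{"type":"array","items":{"type":"number","minimum":-1,"maximum":1}},"grip_force":{"type":"number"}},"required":["moves"]}

```bash
mkdir -p pics; ls; python3 - <<'E'
from cell import env
import cv2,numpy as np
s=env.read_state();print(s['t'],s['ee_pos'],s['eef_rot'],env.grip_point_offset,s['finger_gap'])
for c in ['scene','top']:
    im=env.capture(c);cv2.imwrite(f'pics/{c}0.png',im[:,:,::-1])
    k=env.calibration(c);print(c,k)
    for q in ['batten','batten_end','anvil','stop','rear_rest','bridge_top','handle_grip','paddle']:
        print(q,[(np.round(d['location']).tolist(),round(d['confidence'],2)) for d in env.place_of(c,q)[:2]])
print(env.read_state()['t'])
E
```

```text
pics
0.0 [ 249.25277775 -545.02294659  221.81045629] [[ 9.09452697e-01  4.15807007e-01 -5.69860814e-04]
 [ 4.15807345e-01 -9.09451037e-01  1.75048620e-03]
 [ 2.09603920e-04 -1.82893671e-03 -9.99998306e-01]] 18.700000000000003 87.87592613573835
scene {'K': array([[508.63848251,   0.        , 277.81097203],
       [  0.        , 508.63848251, 207.71610343],
       [  0.        ,   0.        ,   1.        ]]), 'dist': array([-0.0242037,  0.       ,  0.       ,  0.       ,  0.       ]), 'xyz': array([ 1365.35289732, -1151.8859635 ,  1015.14843419]), 'rotation': array([[ 0.804653  ,  0.33110106, -0.49285458],
       [ 0.59361707, -0.43136182,  0.67937159],
       [ 0.012342  , -0.83922528, -0.54364382]])}
batten [([317.0, 191.0], 0.74)]
batten_end [([348.0, 197.0], 0.84)]
anvil [([310.0, 245.0], 0.87)]
stop [([326.0, 244.0], 0.59)]
rear_rest [([265.0, 219.0], 0.89)]
bridge_top [([310.0, 221.0], 0.91)]
handle_grip [([318.0, 210.0], 0.82)]
paddle [([201.0, 265.0], 0.67)]
top {'K': array([[457.49082012,   0.        , 282.93607807],
       [  0.        , 457.49082012, 201.20058223],
       [  0.        ,   0.        ,   1.        ]]), 'dist': array([-0.13396785,  0.        ,  0.        ,  0.        ,  0.        ]), 'xyz': array([ 483.25828059,  -18.58164991, 1471.76409248]), 'rotation': array([[-0.02670256, -0.99832457,  0.0513325 ],
       [-0.99963873,  0.02682456,  0.00168907],
       [-0.00306321, -0.05126885, -0.99868019]])}
batten [([178.0, 224.0], 0.72)]
batten_end [([175.0, 187.0], 0.84)]
anvil [([288.0, 165.0], 0.68), ([113.0, 265.0], 0.53)]
stop [([280.0, 152.0], 0.84)]
rear_rest [([277.0, 227.0], 0.62)]
bridge_top [([284.0, 157.0], 0.79)]
handle_grip [([283.0, 155.0], 0.73), ([285.0, 154.0], 0.23)]
paddle [([366.0, 237.0], 0.66)]
0.9
```

```bash
cat > h.py <<'E'
import numpy as np,cv2
from cell import env
def ray(c,px):
    k=env.calibration(c);u=cv2.undistortPoints(np.array([[px]],float),k['K'],k['dist'])[0,0]
    return k['xyz'],k['rotation']@np.array([u[0],u[1],1])
def atz(c,px,z):
    o,d=ray(c,px);return o+d*(z-o[2])/d[2]
def proj(c,P):
    k=env.calibration(c);R=k['rotation'].T;t=-R@k['xyz']
    return cv2.projectPoints(np.array(P,float).reshape(-1,1,3),cv2.Rodrigues(R)[0],t,k['K'],k['dist'])[0][:,0]
E
python3 - <<'E'
from h import *
D={'batten':(317,191,178,224,0),'batten_end':(348,197,175,187,12),'stop':(326,244,280,152,42),'rear':(265,219,277,227,30),'bridge':(310,221,284,157,116),'grip':(318,210,283,155,160),'anvil':(310,245,288,165,30),'paddle':(201,265,366,237,0)}
for n,(a,b,c,d,z) in D.items(): print(n,atz('scene',(a,b),z).round(),atz('top',(c,d),z).round())
a=cv2.imread('pics/top0.png');b=cv2.imread('pics/scene0.png')
cv2.imwrite('pics/top1.png',cv2.resize(a[90:300,110:390],None,fx=2.8,fy=2.8,interpolation=2))
cv2.imwrite('pics/scene1.png',cv2.resize(b[130:340,140:420],None,fx=2.8,fy=2.8,interpolation=2))
E
```

```text
batten [495. 305.   0.] [494. 326.   0.]
batten_end [621. 322.  12.] [614. 331.  12.]
stop [730. -13.  42.] [712. -11.  42.]
rear [480.  -5.  30.] [477.   5.  30.]
bridge [676. -28. 116.] [685. -23. 116.]
grip [696. -18. 160.] [684. -20. 160.]
anvil [685. -35.  30.] [672. -35.  30.]
paddle [ 450. -294.   -0.] [ 436. -281.    0.]
```

View pics/top1.png

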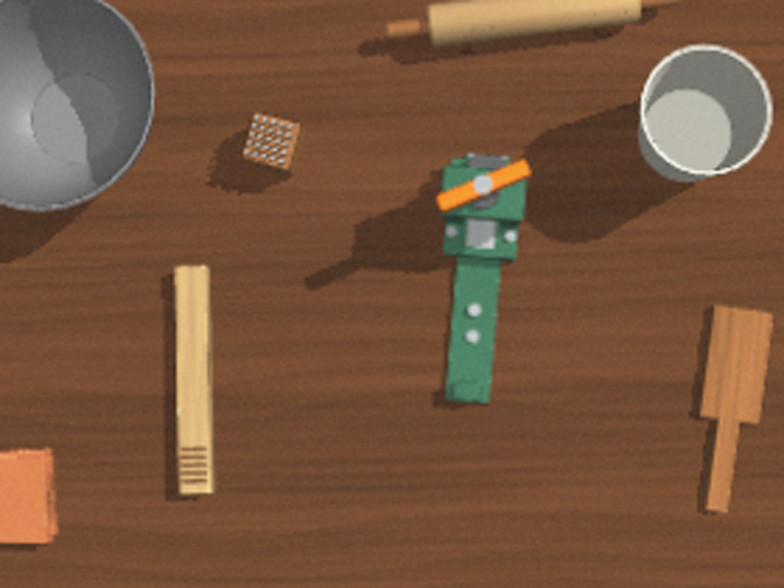

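View pics/scene1.png

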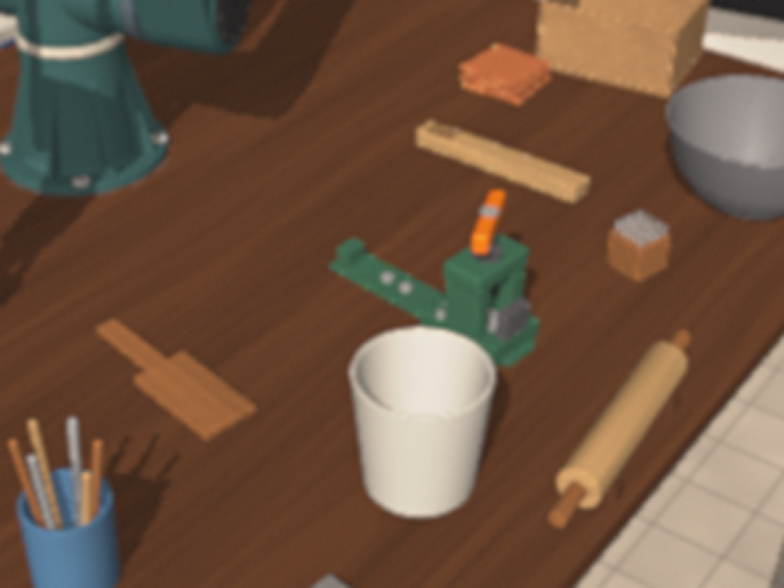

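```bash
cat >> h.py <<'E'
from scipy.optimize import minimize
def box(x0,x1,y0,y1,z0,z1): return np.array([[x,y,z] for x in(x0,x1) for y in(y0,y1) for z in(z0,z1)],float)
CL=[box(-60,50,-41,41,0,30),box(-25,25,-41,-21,30,94),box(-25,25,21,41,30,94),box(-27,27,-45,45,94,116),box(-222,-60,-25,25,0,8),box(-222,-202,-15,15,0,30)]
BA=[box(-130,130,-18,18,0,24)]
HA=[box(-50,50,-9,9,-12,12)]
def place(B,p,z=0):
    c,s=np.cos(p[2]),np.sin(p[2]);return [b@np.array([[c,-s,0],[s,c,0],[0,0,1]]).T+[p[0],p[1],z] for b in B]
def sil(c,B,p,z,S=4):
    m=np.zeros((420*S,560*S),np.uint8)
    for b in place(B,p,z):
        h=cv2.convexHull(((proj(c,b)+.5)*S-.5).astype(np.float32))
        cv2.fillConvexPoly(m,np.round(h*16).astype(np.int32),255,cv2.LINE_AA,4)
    return cv2.resize(m,(560,420),interpolation=cv2.INTER_AREA)/255.
def fit(obs,B,p0,z=0):
    # obs: list of (camera, mask(0..1), weight)
    f=lambda q:sum((w*np.abs(sil(c,B,[q[0],q[1],q[2]/100],z)-m)).sum() for c,m,w in obs)
    q0=[p0[0],p0[1],p0[2]*100]
    r=minimize(f,q0,method='Nelder-Mead',options=dict(initial_simplex=np.array(q0)+np.array([[0,0,0],[12,0,0],[0,12,0],[0,0,12]]),xatol=.1,fatol=.5))
    return np.array([r.x[0],r.x[1],r.x[2]/100]),r.fun
def roi(c,B,p,z,k=25): return cv2.dilate((sil(c,B,p,z)>0).astype(np.uint8),np.ones((k,k)))
def hsv(im): return cv2.cvtColor(im,cv2.COLOR_RGB2HSV)
E
cat > fit0.py <<'E'
from h import *
im={c:hsv(cv2.imread(f'pics/{c}0.png')[:,:,::-1].copy()) for c in('top','scene')}
def green(c): return ((im[c][...,0]>60)&(im[c][...,0]<95)&(im[c][...,1]>70)).astype(float)
def orange(c): return ((im[c][...,0]<20)&(im[c][...,1]>190)&(im[c][...,2]>190)).astype(float)
def beech(c): return ((im[c][...,0]>8)&(im[c][...,0]<35)&(im[c][...,2]>140)).astype(float)
def table(c): return ((im[c][...,0]<20)&(im[c][...,2]<140)).astype(float)
p0=[684,-18,-.07]
for cs in(['top'],['scene'],['top','scene']):
    obs=[(c,green(c),roi(c,CL,p0,0)*np.clip(green(c)+table(c),0,1)) for c in cs];print('clamp',cs,fit(obs,CL,p0))
p0=[494,318,.03]
for cs in(['top'],['scene'],['top','scene']):
    print('batten',cs,fit([(c,beech(c),roi(c,BA,p0,0,15)) for c in cs],BA,p0))
p0=[684,-20,-1.2]
for cs in(['top'],['scene'],['top','scene']):
    print('handle',cs,fit([(c,orange(c),roi(c,HA,p0,160)) for c in cs],HA,p0,160))
E
python3 fit0.py
```

```text
clamp ['top'] (array([ 6.80323984e+02, -1.74246772e+01, -1.13759428e-01]), np.float64(47.101960784313725))
clamp ['scene'] (array([ 6.83884140e+02, -2.15256901e+01, -1.24863415e-01]), np.float64(135.8745098039216))
clamp ['top', 'scene'] (array([ 6.81736622e+02, -1.78977986e+01, -1.12939521e-01]), np.float64(201.2156862745098))
batten ['top'] (array([ 4.90336441e+02,  3.20131086e+02, -2.96532092e-03]), np.float64(68.15294117647059))
batten ['scene'] (array([4.89221222e+02, 3.16934941e+02, 4.40705476e-03]), np.float64(79.39215686274508))
batten ['top', 'scene'] (array([ 4.90107628e+02,  3.19827779e+02, -8.93828353e-03]), np.float64(167.0235294117647))
handle ['top'] (array([681.78354181, -17.17460856,  -1.16861765]), np.float64(123.2313725490196))
handle ['scene'] (array([678.04761291, -15.12784683,  -1.11976734]), np.float64(85.74509803921569))
handle ['top', 'scene'] (array([681.03009795, -17.44853288,  -1.14918226]), np.float64(213.8235294117647))
```

```bash
cat >> h.py <<'E'
from scipy.spatial.transform import Rotation as Ro
def down(yaw): 
    c,s=np.cos(yaw),np.sin(yaw);return np.array([[c,s,0],[s,-c,0],[0,0,-1.]])
def plan(wps,g,start=None):
    """wps: list of (xyz, yaw, nrows); prints rows of moves"""
    s=env.read_state();p,R=(s['ee_pos'].copy(),s['eef_rot'].copy()) if start is None else (np.array(start[0],float),down(start[1]))
    for xyz,yaw,n in wps:
        d=(np.array(xyz)-p)/n; rv=Ro.from_matrix(R.T@down(yaw)).as_rotvec()/n
        if np.linalg.norm(d)>62.5 or np.linalg.norm(rv)>.186: print('!! too fast',np.linalg.norm(d),np.linalg.norm(rv))
        for i in range(n):
            r=np.round(np.r_[R.T@d/250,rv/np.pi],3)+0.0
            p=p+R@r[:3]*250; R=R@Ro.from_rotvec(r[3:]*np.pi).as_matrix()
            print(', '.join(f'{v:g}' for v in r)+f', {g:g},')
    return p
E
python3 -c "
from h import *
print(plan([([450,-100,220],.3,8),([460.3,320,160],-.003,8),([460.3,320,50],-.003,3)],1))"
```

```text
0.184, -0.161, 0.001, 0, 0, 0.005, 1,
0.181, -0.164, 0.001, 0, 0, 0.005, 1,
0.179, -0.167, 0.001, 0, 0, 0.005, 1,
0.176, -0.169, 0.001, 0, 0, 0.005, 1,
0.173, -0.172, 0.001, 0, 0, 0.005, 1,
0.171, -0.175, 0.001, 0, 0, 0.005, 1,
0.168, -0.178, 0.001, 0, 0, 0.005, 1,
0.165, -0.18, 0.001, 0, 0, 0.005, 1,
0.068, -0.199, 0.03, 0, 0, 0.012, 1,
0.06, -0.201, 0.03, 0, 0, 0.012, 1,
0.052, -0.203, 0.03, 0, 0, 0.012, 1,
0.045, -0.205, 0.03, 0, 0, 0.012, 1,
0.037, -0.207, 0.03, 0, 0, 0.012, 1,
0.029, -0.208, 0.03, 0, 0, 0.012, 1,
0.021, -0.209, 0.03, 0, 0, 0.012, 1,
0.013, -0.21, 0.03, 0, 0, 0.012, 1,
0, 0, 0.148, 0, 0, 0, 1,
0, 0, 0.148, 0, 0, 0, 1,
0, 0, 0.148, 0, 0, 0, 1,
[460.16915357 320.01147874  49.67588424]
```

step_arm(moves=[0.184,-0.161,0.001,0,0,0.005,1,0.181,-0.164,0.001,0,0,0.005,1,0.179,-0.167,0.001,0,0,0.005,1,0.176,-0.169,0.001,0,0,0.005,1,0.173,-0.172,0.001,0,0,0.005,1,0.171,-0.175,0.001,0,0,0.005,1,0.168,-0.178,0.001,0,0,0.005,1,0.165,-0.18,0.001,0,0,0.005,1])

```text
t: 1.9
ee_pos: [450.8, -98.2, 221.0]
eef_rot: [[0.955, 0.298, 0.001], [0.298, -0.955, -0.0], [0.001, 0.001, -1.0]]
wrist_force: [1.5, -0.5, 0.1]
finger_gap: 88.0
grasp_force: 0.0
```

step_arm(moves=[0.068,-0.199,0.03,0,0,0.012,1,0.06,-0.201,0.03,0,0,0.012,1,0.052,-0.203,0.03,0,0,0.012,1,0.045,-0.205,0.03,0,0,0.012,1,0.037,-0.207,0.03,0,0,0.012,1,0.029,-0.208,0.03,0,0,0.012,1,0.021,-0.209,0.03,0,0,0.012,1,0.013,-0.21,0.03,0,0,0.012,1])

```text
t: 2.9
ee_pos: [460.2, 321.9, 160.6]
eef_rot: [[1.0, 0.001, 0.001], [0.001, -1.0, 0.0], [0.001, -0.0, -1.0]]
wrist_force: [0.9, -1.0, 0.3]
finger_gap: 87.6
grasp_force: 0.0
```

```bash
python3 -c "
from h import *
print(plan([([460.3,320,45],-.003,3),([460.3,320,3],-.003,3)],1))"
```

```text
0, 0.003, 0.154, 0, 0, 0, 1,
0, 0.003, 0.154, 0, 0, 0, 1,
0, 0.003, 0.154, 0, 0, 0, 1,
0, 0, 0.056, 0, 0, 0, 1,
0, 0, 0.056, 0, 0, 0, 1,
0, 0, 0.056, 0, 0, 0, 1,
[460.28045666 319.73303786   3.1042912 ]
```

step_arm(moves=[0,0.003,0.154,0,0,0,1,0,0.003,0.154,0,0,0,1,0,0.003,0.154,0,0,0,1,0,0,0.056,0,0,0,1,0,0,0.056,0,0,0,1,0,0,0.056,0,0,0,1,0,0,0,0,0,0,0,0,0,0,0,0,0,0], grip_force=30)

```text
t: 3.9
ee_pos: [460.7, 318.0, 3.8]
eef_rot: [[1.0, 0.002, 0.001], [0.002, -1.0, 0.001], [0.001, -0.001, -1.0]]
wrist_force: [0.0, 0.6, 0.3]
finger_gap: 71.2
grasp_force: 0.0
```

step_arm(moves=[0,0,0,0,0,0,0,0,0,0,0,0,0,0,0,0,0,0,0,0,0])

```text
t: 4.28
ee_pos: [460.4, 317.9, 3.5]
eef_rot: [[1.0, 0.002, 0.0], [0.002, -1.0, 0.0], [0.0, -0.0, -1.0]]
wrist_force: [-0.5, 0.1, 0.2]
finger_gap: 41.2
grasp_force: 0.0
```

step_arm(moves=[0,0,0,0,0,0,0,0,0,0,0,0,0,0,0,0,-0.04,0,0,0,0,0,0,-0.1,0,0,0,0,0,0,-0.2,0,0,0,0,0,0,0,0,0,0,0])

```text
t: 5.03
ee_pos: [462.8, 319.1, 91.9]
eef_rot: [[1.0, 0.002, 0.006], [0.002, -1.0, 0.003], [0.006, -0.003, -1.0]]
wrist_force: [1.0, -0.3, -2.4]
finger_gap: 35.9
grasp_force: 30.0
```

```bash
python3 - <<'E'
from h import *
s=env.read_state();print(s['ee_pos'],s['finger_gap'],s['grasp_force'],s['wrist_force'],s['moment'])
c,sn=np.cos(-.114),np.sin(-.114)
C=lambda x,z,y=0:[681.3+c*x-sn*y,-17.5+sn*x+c*y,z]
for x in(-235,-170,-125):print(C(x,0))
plan([(C(-235,86),-.114,7),(C(-235,40),-.114,2)],0)
E
```

```text
[462.81184227 319.07921121  91.87888553] 35.887941675780766 29.989377558231354 [ 0.98309676 -0.25721809 -2.39312289] [0.05087526 0.05056483 0.00520862]
[np.float64(447.8253769427584), np.float64(9.232010554370355), 0]
[np.float64(512.4034641713572), np.float64(1.838050188267914), 0]
[np.float64(557.1113707142332), np.float64(-3.280845449803003), 0]
-0.009, 0.177, 0.003, 0, 0, 0.005, 0,
-0.006, 0.177, 0.003, 0, 0, 0.005, 0,
-0.003, 0.177, 0.003, 0, 0, 0.005, 0,
-0.001, 0.177, 0.003, 0, 0, 0.005, 0,
0.002, 0.177, 0.003, 0, 0, 0.005, 0,
0.005, 0.177, 0.003, 0, 0, 0.005, 0,
0.008, 0.177, 0.003, 0, 0, 0.005, 0,
0, 0.001, 0.091, -0.001, -0.001, 0.001, 0,
0, 0.001, 0.091, -0.001, -0.001, 0.001, 0,
```

step_arm(moves=[-0.009,0.177,0.003,0,0,0.005,0,-0.006,0.177,0.003,0,0,0.005,0,-0.003,0.177,0.003,0,0,0.005,0,-0.001,0.177,0.003,0,0,0.005,0,0.002,0.177,0.003,0,0,0.005,0,0.005,0.177,0.003,0,0,0.005,0,0.008,0.177,0.003,0,0,0.005,0,0,0,0,0,0,0,0])

```text
t: 6.02
ee_pos: [444.1, 6.0, 82.1]
eef_rot: [[0.994, -0.112, -0.002], [-0.112, -0.994, -0.0], [-0.002, 0.0, -1.0]]
wrist_force: [0.4, -0.5, -1.2]
finger_gap: 36.0
grasp_force: 30.0
```

```bash
cat > fb.py <<'E'
from h import *
import sys
# batten in hand: fit in top picture, compare with the clamp fit
n=sys.argv[1]; zb=float(sys.argv[2]); p0=[float(v) for v in sys.argv[3:6]]
CLP=[681.0,-17.5,-.114]
s=env.read_state();im=env.capture('top');cv2.imwrite(f'pics/{n}.png',im[:,:,::-1])
H=hsv(im);b=((H[...,0]>8)&(H[...,0]<35)&(H[...,2]>140)&(H[...,1]>40)).astype(float)
dark=((H[...,2]<140)|((H[...,0]>60)&(H[...,0]<95))).astype(float)
# fingers/gripper hide the part near the tool: ignore everything within a band
t=proj('top',[s['ee_pos']])[0]
w=roi('top',BA,p0,zb,15).astype(float)
yy,xx=np.mgrid[:420,:560]; w[np.abs(yy-t[1])<45]=0
p,f=fit([('top',b,w)],BA,p0,zb)
c,sn=np.cos(CLP[2]),np.sin(CLP[2]);R=np.array([[c,sn],[-sn,c]])
cen=R@(p[:2]-CLP[:2]); end=R@(p[:2]+130*np.array([np.cos(p[2]),np.sin(p[2])])-CLP[:2])
print('tcp',s['ee_pos'].round(1),'tcp in clamp',(R@(s['ee_pos'][:2]-CLP[:2])).round(1),'batten',p.round(3),f,'in clamp: centre',cen.round(1),'end',end.round(1),'yaw',round(p[2]-CLP[2],3))
E
python3 fb.py top2 86 478 6 -.114; python3 -c "
import cv2;a=cv2.imread('pics/top2.png');cv2.imwrite('pics/top2c.png',cv2.resize(a[110:320,200:400],None,fx=2.8,fy=2.8))"
```

```text
tcp [444.1   6.   82.1] tcp in clamp [-238.1   -3.6] batten [ 4.72778e+02 -6.99400e+00 -3.10000e-02] 4.549019607843137 in clamp: centre [-208.1  -13.2] end [-78.5  -2.5] yaw 0.083
```

View pics/top2c.png

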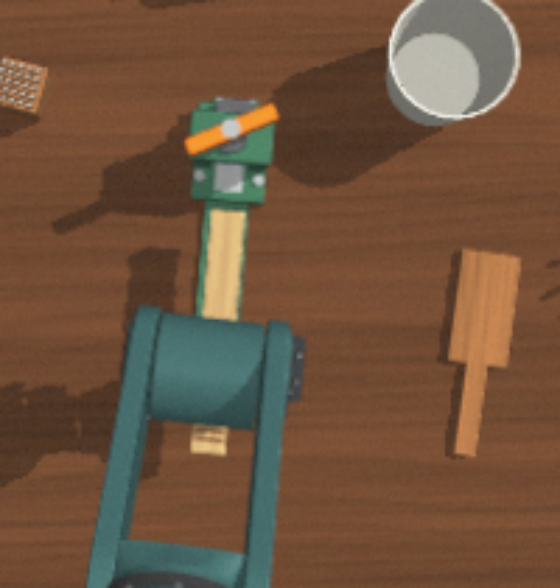

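```bash
sed -i "s/w\[np.abs(yy-t\[1\])<45\]=0/lo,hi=[float(v) for v in sys.argv[6:8]]; w[(yy>lo)\&(yy<hi)]=0/; s/^s=env.read_state();im=env.capture('top');/s=env.read_state();im=env.capture('top') if len(sys.argv)<9 else cv2.imread(f'pics\/{n}.png')[:,:,::-1].copy();/" fb.py
for z in 79 83; do python3 fb.py top2 $z 478 6 -.114 217 265 x; done; python3 -c "
from h import *
s=env.read_state();print(s['ee_pos'],s['eef_rot'].round(4))"
```

```text
tcp [444.1   7.4  82.2] tcp in clamp [-238.2   -2.2] batten [ 4.73462e+02  2.30800e+00 -1.11000e-01] 29.478431372549018 in clamp: centre [-208.4   -3.9] end [-78.4  -3.6] yaw 0.003
tcp [444.1   7.4  82.2] tcp in clamp [-238.2   -2.2] batten [ 4.73403e+02  2.27200e+00 -1.12000e-01] 28.44705882352941 in clamp: centre [-208.5   -4. ] end [-78.5  -3.7] yaw 0.002
[444.131805     7.38323651  82.24576751] [[ 9.938e-01 -1.114e-01 -1.800e-03]
 [-1.114e-01 -9.938e-01  5.000e-04]
 [-1.900e-03 -3.000e-04 -1.000e+00]]
```

step_arm(moves=[0,-0.008,0.09,0,0,0,0,0,-0.007,0.09,0,0,0.001,0,0.05,0,0,0,0,0,0,0.08,0,0,0,0,0,0,0,0,0,0,0,0,0])

```text
t: 6.7
ee_pos: [481.0, 8.6, 38.8]
eef_rot: [[0.994, -0.11, 0.004], [-0.11, -0.994, -0.0], [0.004, -0.0, -1.0]]
wrist_force: [-0.5, 0.4, -1.7]
finger_gap: 35.8
grasp_force: 30.0
```

```bash
python3 - <<'E'
from h import *
s=env.read_state();print(s['ee_pos'],s['wrist_force'],s['moment'])
E
python3 fb.py top3 34 506 0 -.112 217 265; python3 -c "
import cv2;a=cv2.imread('pics/top3.png');b=cv2.imread('pics/scene0.png');cv2.imwrite('pics/top3c.png',cv2.resize(a[130:280,240:340],None,fx=4,fy=4))"
```

```text
[481.04856306   8.61953497  38.7517988 ] [-0.53444545  0.37400509 -1.69431182] [0.03083646 0.06476581 0.0053965 ]
tcp [481.    8.6  38.8] tcp in clamp [-201.6    3.2] batten [ 5.09092e+02  4.54200e+00 -1.02000e-01] 128.10588235294117 in clamp: centre [-173.3    2.3] end [-43.3   3.8] yaw 0.012
```

View pics/top3c.png

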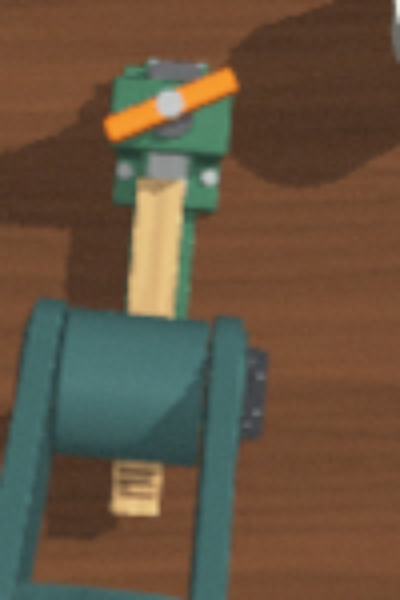

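step_arm(moves=[0,0.008,0.008,0,0,0.004,0,0.04,0,0,0,0,0,0,0,0,0,0,0,0,0])

```text
t: 7.12
ee_pos: [488.8, 4.9, 36.2]
eef_rot: [[0.992, -0.124, 0.002], [-0.124, -0.992, -0.0], [0.002, -0.0, -1.0]]
wrist_force: [0.7, 0.1, -2.1]
finger_gap: 35.8
grasp_force: 30.0
```

```bash
python3 - <<'E'
from h import *
for i in range(3):
    s=env.read_state();print(s['t'],s['ee_pos'],s['wrist_force'])
E
python3 fb.py top4 32 518 0 -.112 217 268
python3 - <<'E'
from h import *
a=cv2.imread('pics/top4.png');H=hsv(a[:,:,::-1].copy())
g=((H[...,0]>60)&(H[...,0]<95)&(H[...,1]>70)).astype(float)
yy,_=np.mgrid[:420,:560]
t=((H[...,0]<20)&(H[...,2]<140)).astype(float)
p0=[681,-17.5,-.114];w=roi('top',CL,p0,0)*np.clip(g+t,0,1);w[yy>208]=0
print(fit([('top',g,w)],CL,p0))
E
```

```text
7.125 [488.75080976   4.88608567  36.16437088] [ 0.70462698  0.08105947 -2.10741059]
7.125 [488.75080976   4.88608567  36.16437088] [ 0.70462698  0.08105947 -2.10741059]
7.125 [488.75080976   4.88608567  36.16437088] [ 0.70462698  0.08105947 -2.10741059]
tcp [488.8   4.9  36.2] tcp in clamp [-193.5    0.4] batten [ 5.17772e+02  1.49800e+00 -1.33000e-01] 179.87058823529412 in clamp: centre [-164.3    0.3] end [-34.4  -2.2] yaw -0.019
(array([ 6.81291421e+02, -1.77098889e+01, -1.16162773e-01]), np.float64(134.12156862745098))
```

step_arm(moves=[0,0,0,0,0,-0.003,0,0.03,0,0,0,0,0,0,0.04,0,0,0,0,0,0,0.05,0,0,0,0,0,0,0.05,0,0,0,0,0,0,0,0,0,0,0,0,0])

```text
t: 7.92
ee_pos: [531.6, 0.0, 36.0]
eef_rot: [[0.993, -0.115, 0.002], [-0.115, -0.993, -0.0], [0.002, -0.0, -1.0]]
wrist_force: [-0.4, -0.2, -0.9]
finger_gap: 35.6
grasp_force: 30.0
```

```bash
python3 - <<'E'
from h import *
s=env.read_state();print(s['t'],s['ee_pos'],s['wrist_force'],s['moment'])
E
python3 fb.py top5 32 560 -4 -.115 205 253; python3 -c "
import cv2;a=cv2.imread('pics/top5.png')[130:280,220:350];a=cv2.resize(a,None,fx=4,fy=4);cv2.imwrite('pics/top5c.png',a)"
```

```text
7.925 [5.31596043e+02 1.97127203e-02 3.60201513e+01] [-0.44433571 -0.23667839 -0.86956284] [0.08713631 0.04004588 0.01950802]
tcp [531.6   0.   36. ] tcp in clamp [-150.4    0.4] batten [588.134 -56.595   0.687] 404.521568627451 in clamp: centre [-87.8 -49.4] end [ 2.6 44. ] yaw 0.801
```

View pics/top5c.png

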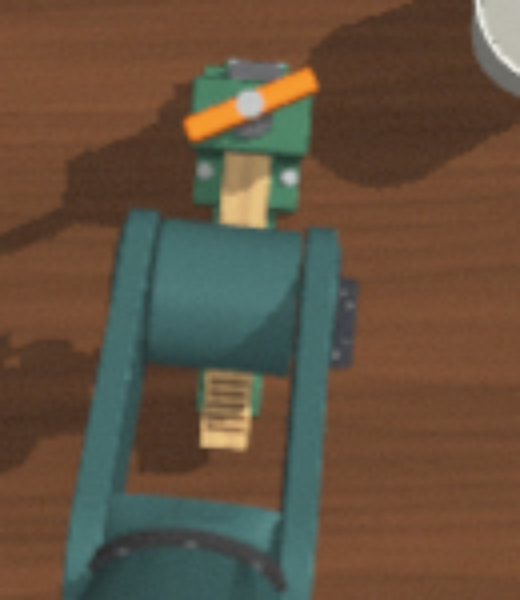

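step_arm(moves=[0.04,0,0,0,0,0,0,0.03,0,0.004,0,0,0,0,0.02,0,0.004,0,0,0,0,0,0,0,0,0,0,0], grip_force=20)

```text
t: 8.48
ee_pos: [552.5, -2.3, 33.8]
eef_rot: [[0.993, -0.114, 0.0], [-0.114, -0.993, 0.0], [0.0, -0.0, -1.0]]
wrist_force: [-0.1, 0.1, -1.5]
finger_gap: 35.6
grasp_force: 20.0
```

step_arm(moves=[0,0,0.004,0,0,0,0,0.006,0,0,0,0,0,0,0,0,0,0,0,0,0])

```text
t: 8.85
ee_pos: [552.0, -2.3, 33.4]
eef_rot: [[0.993, -0.114, -0.002], [-0.114, -0.993, 0.0], [-0.002, -0.0, -1.0]]
wrist_force: [-4.4, 0.8, 7.1]
finger_gap: 36.1
grasp_force: 20.0
```

step_arm(moves=[0.008,0,-0.002,0,0,0,0,0,0,0,0,0,0,0])

```text
t: 9.1
ee_pos: [555.8, -2.7, 33.5]
eef_rot: [[0.993, -0.114, 0.001], [-0.114, -0.993, 0.0], [0.001, -0.0, -1.0]]
wrist_force: [0.1, 0.4, -2.4]
finger_gap: 36.1
grasp_force: 20.0
```

step_arm(moves=[0.012,0,0,0,0,0,0,0,0,0,0,0,0,0])

```text
t: 9.35
ee_pos: [557.0, -2.8, 33.4]
eef_rot: [[0.993, -0.114, -0.003], [-0.114, -0.993, 0.0], [-0.003, -0.0, -1.0]]
wrist_force: [-4.1, 0.2, 5.2]
finger_gap: 35.8
grasp_force: 20.0
```

step_arm(moves=[0.008,0,0,0,0,0,0,0,0,0,0,0,0,0])

```text
t: 9.6
ee_pos: [557.1, -2.8, 33.4]
eef_rot: [[0.993, -0.114, -0.006], [-0.114, -0.993, 0.001], [-0.006, 0.0, -1.0]]
wrist_force: [-8.8, 0.4, 10.2]
finger_gap: 35.7
grasp_force: 20.0
```

step_arm(moves=[0.008,0,0,0,0,0,0,0,0,0,0,0,0,0])

```text
t: 9.85
ee_pos: [557.2, -2.9, 33.3]
eef_rot: [[0.993, -0.114, -0.009], [-0.114, -0.993, 0.001], [-0.009, 0.0, -1.0]]
wrist_force: [-12.7, 1.0, 13.6]
finger_gap: 35.9
grasp_force: 20.0
```

step_arm(moves=[-0.01,0,-0.002,0,0,0,0,0,0,0,0,0,0,0.6,0,0,0,0,0,0,0.8,0,0,0,0,0,0,0.8,0,0,-0.1,0,0,0,0.8,0,0,-0.2,0,0,0,0.8,0,0,-0.2,0,0,0,0.8,0,0,-0.2,0,0,0,0.8])

```text
t: 10.85
ee_pos: [560.2, -3.3, 210.6]
eef_rot: [[0.993, -0.115, 0.001], [-0.115, -0.993, 0.0], [0.001, -0.0, -1.0]]
wrist_force: [-0.0, -0.5, 0.4]
finger_gap: 70.1
grasp_force: 0.0
```

```bash
python3 - <<'E'
from h import *
s=env.read_state();print(s['t'],s['ee_pos'],s['qpos'],s['moment'],s['wrist_force'])
im=env.capture('top');cv2.imwrite('pics/top6.png',im[:,:,::-1])
sc=env.capture('scene');cv2.imwrite('pics/scene6.png',sc[:,:,::-1])
H=hsv(sc);o=((H[...,0]<20)&(H[...,1]>190)&(H[...,2]>190)).astype(float);p0=[681,-17,-1.15]
print(fit([('scene',o,roi('scene',HA,p0,160))],HA,p0,160))
cv2.imwrite('pics/c6.png',np.hstack([cv2.resize(sc[180:280,240:370],None,fx=3,fy=3)[:,:,::-1],cv2.resize(im[130:230,220:350],None,fx=3,fy=3)[:,:,::-1]]))
E
```

```text
10.85 [560.20008443  -3.28321999 210.64610495] [-1.29253750e-01  3.12974502e-01  1.61283492e+00  1.41778845e-04
  1.21515866e+00  1.55631034e+00] [-0.00503937  0.02755685  0.05077033] [-0.00249668 -0.51851337  0.40665683]
(array([677.64328207, -14.57545365,  -1.12361298]), np.float64(84.58039215686274))
```

View pics/c6.png

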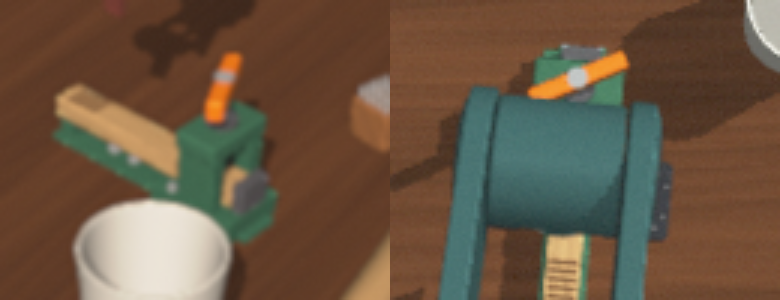

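```bash
python3 -c "
from h import *
print(plan([([681,-17.5,208],1.992,13)],.8))"
```

```text
0.036, 0, 0.003, 0, 0, -0.052, 0.8,
0.036, 0.006, 0.003, 0, 0, -0.052, 0.8,
0.034, 0.012, 0.003, 0, 0, -0.052, 0.8,
0.032, 0.017, 0.003, 0, 0, -0.052, 0.8,
0.029, 0.022, 0.003, 0, 0, -0.052, 0.8,
0.025, 0.026, 0.003, 0, 0, -0.052, 0.8,
0.02, 0.03, 0.003, 0, 0, -0.052, 0.8,
0.015, 0.033, 0.003, 0, 0, -0.052, 0.8,
0.009, 0.035, 0.003, 0, 0, -0.052, 0.8,
0.004, 0.036, 0.003, 0, 0, -0.052, 0.8,
-0.002, 0.036, 0.003, 0, 0, -0.052, 0.8,
-0.008, 0.035, 0.003, 0, 0, -0.052, 0.8,
-0.014, 0.033, 0.003, 0, 0, -0.052, 0.8,
[681.09244832 -17.21422374 206.54268936]
```

step_arm(moves=[0.036,0,0,0,0,-0.052,0.8,0.036,0.006,0,0,0,-0.052,0.8,0.034,0.012,0,0,0,-0.052,0.8,0.032,0.017,0,0,0,-0.052,0.8,0.029,0.022,0,0,0,-0.052,0.8,0.025,0.026,0,0,0,-0.052,0.8,0.02,0.03,0,0,0,-0.052,0.8,0.015,0.033,0,0,0,-0.052,0.8])

```text
t: 11.95
ee_pos: [632.0, -11.6, 207.9]
eef_rot: [[0.365, 0.931, -0.001], [0.931, -0.365, 0.0], [-0.0, -0.001, -1.0]]
wrist_force: [-0.5, 0.6, 0.3]
finger_gap: 70.4
grasp_force: 0.0
```

step_arm(moves=[0.009,0.035,0,0,0,-0.052,0.8,0.004,0.036,0,0,0,-0.052,0.8,-0.002,0.036,0,0,0,-0.052,0.8,-0.008,0.035,0,0,0,-0.052,0.8,-0.014,0.033,0,0,0,-0.052,0.8,0,0,0,0,0,0,0.8,0,0,0,0,0,0,0.8])

```text
t: 12.82
ee_pos: [676.1, -16.7, 208.3]
eef_rot: [[-0.421, 0.907, -0.001], [0.907, 0.421, 0.0], [0.001, -0.001, -1.0]]
wrist_force: [-0.1, 0.6, -0.2]
finger_gap: 70.2
grasp_force: 0.0
```

```bash
python3 -c "
from h import *
s=env.read_state();print(s['ee_pos'],s['qpos'],s['moment'],s['wrist_force'])
print(plan([([681.2,-17.5,142],1.992,4)],.8))"
```

```text
[676.12135073 -16.65056892 208.25225067] [-1.26737211e-01  4.80482054e-01  1.34752656e+00  1.17909560e-04
  1.31475121e+00 -5.61850721e-01] [-0.03295138 -0.13827683 -0.0126437 ] [-0.0635267   0.59385384 -0.19982976]
-0.003, 0.004, 0.066, 0, 0, 0.001, 0.8,
-0.003, 0.004, 0.066, 0, 0, 0.001, 0.8,
-0.003, 0.004, 0.066, 0, 0, 0.001, 0.8,
-0.003, 0.004, 0.066, 0, 0, 0.001, 0.8,
[680.93272185 -17.69095698 142.2464328 ]
```

step_arm(moves=[-0.003,0.004,0.066,0,0,0.001,0.8,-0.003,0.004,0.066,0,0,0.001,0.8,-0.003,0.004,0.066,0,0,0.001,0.8,-0.003,0.004,0.066,0,0,0.001,0.8,0,0,0,0,0,0,0,0,0,0,0,0,0,0,0,0,0,0,0,0,0,0,0,0,0,0,0,0], grip_force=55)

```text
t: 13.82
ee_pos: [682.0, -17.8, 143.7]
eef_rot: [[-0.413, 0.911, 0.001], [0.911, 0.413, -0.0], [-0.001, 0.001, -1.0]]
wrist_force: [0.2, 0.1, -0.2]
finger_gap: 34.2
grasp_force: 0.0
```

step_arm(moves=[0,0,0,0,0,0,0,0,0,0,0,0,0,0,0,0,0,0,0,0,0])

```text
t: 14.2
ee_pos: [681.2, -18.2, 143.2]
eef_rot: [[-0.413, 0.911, -0.001], [0.911, 0.413, -0.001], [-0.0, -0.001, -1.0]]
wrist_force: [-2.4, -2.0, 3.5]
finger_gap: 18.0
grasp_force: 54.7
```

```bash
cat > st.py <<'E'
from h import *
s=env.read_state();R=s['eef_rot']
print(round(s['t'],2),s['ee_pos'].round(1),'yaw',round(np.arctan2(R[1,0],R[0,0]),3),'j6',s['qpos'][5].round(3),'M',s['moment'].round(3),'F',s['wrist_force'].round(1),'toolF',(R.T@s['wrist_force']).round(1),'gap',round(s['finger_gap'],1),round(s['grasp_force'],1),'Rz',R[:,2].round(3))
E
python3 st.py
```

```text
14.2 [681.2 -18.2 143.2] yaw 1.996 j6 -0.553 M [-0.376  0.286 -0.073] F [-2.4 -2.   3.5] toolF [-0.9 -3.  -3.5] gap 18.0 54.7 Rz [-0.001 -0.001 -1.   ]
```

step_arm(moves=[0,0,0,0,0,0.05,0,0,0,0,0,0,0.05,0,0,0,0,0,0,0.05,0,0,0,0,0,0,0.05,0,0,0,0,0,0,0.05,0,0,0,0,0,0,0.05,0,0,0,0,0,0,0.05,0,0,0,0,0,0,0.05,0])

```text
t: 15.2
ee_pos: [679.3, -17.8, 143.1]
eef_rot: [[0.742, 0.671, -0.004], [0.671, -0.742, -0.0], [-0.003, -0.003, -1.0]]
wrist_force: [-8.4, -1.5, 7.2]
finger_gap: 17.8
grasp_force: 54.8
```

```bash
python3 st.py
```

```text
15.2 [679.3 -17.8 143.1] yaw 0.735 j6 0.708 M [-0.147  1.184  0.302] F [-8.4 -1.5  7.2] toolF [-7.3 -4.5 -7.2] gap 17.8 54.8 Rz [-0.004 -0.    -1.   ]
```

step_arm(moves=[-0.004,-0.004,-0.004,0,0,0.05,0,0,0,0,0,0,0.05,0,0,0,0,0,0,0.05,0,0,0,0,0,0,0.05,0])

```text
t: 15.7
ee_pos: [678.9, -16.9, 143.2]
eef_rot: [[0.994, 0.107, -0.003], [0.107, -0.994, 0.001], [-0.002, -0.002, -1.0]]
wrist_force: [-3.0, 1.0, 0.4]
finger_gap: 17.2
grasp_force: 54.8
```

```bash
python3 st.py
```

```text
15.7 [678.9 -16.9 143.2] yaw 0.107 j6 1.336 M [0.258 0.408 0.298] F [-3.   1.   0.4] toolF [-2.9 -1.4 -0.4] gap 17.2 54.8 Rz [-0.003  0.001 -1.   ]
```

step_arm(moves=[0,0,0,0,0,0.04,0,0,0,0,0,0,0.04,0])

```text
t: 15.95
ee_pos: [678.9, -16.5, 143.2]
eef_rot: [[0.99, -0.143, -0.003], [-0.143, -0.99, 0.002], [-0.003, -0.001, -1.0]]
wrist_force: [-3.0, 2.6, -0.6]
finger_gap: 17.4
grasp_force: 54.8
```

```bash
python3 st.py
```

```text
15.95 [678.9 -16.5 143.2] yaw -0.143 j6 1.587 M [0.438 0.426 0.27 ] F [-3.   2.6 -0.6] toolF [-3.3 -2.1  0.6] gap 17.4 54.8 Rz [-0.003  0.002 -1.   ]
```

step_arm(moves=[0,0,0,0,0,0.03,0,0,0,0,0,0,0.03,0])

```text
t: 16.2
ee_pos: [678.9, -16.2, 143.2]
eef_rot: [[0.946, -0.325, -0.002], [-0.325, -0.946, 0.002], [-0.003, -0.001, -1.0]]
wrist_force: [-2.4, 3.8, 0.2]
finger_gap: 18.0
grasp_force: 54.8
```

```bash
python3 st.py
```

```text
16.2 [678.9 -16.2 143.2] yaw -0.331 j6 1.774 M [0.588 0.286 0.287] F [-2.4  3.8  0.2] toolF [-3.5 -2.8 -0.1] gap 18.0 54.8 Rz [-0.002  0.002 -1.   ]
```

step_arm(moves=[0,0,0,0,0,0.03,0,0,0,0,0,0,0.03,0])

```text
t: 16.45
ee_pos: [679.1, -16.0, 143.3]
eef_rot: [[0.868, -0.496, -0.002], [-0.496, -0.868, 0.003], [-0.003, -0.001, -1.0]]
wrist_force: [-1.2, 3.7, 0.4]
finger_gap: 17.7
grasp_force: 54.8
```

```bash
python3 st.py
```

```text
16.45 [679.1 -16.  143.3] yaw -0.519 j6 1.963 M [0.703 0.245 0.293] F [-1.2  3.7  0.4] toolF [-2.8 -2.6 -0.4] gap 17.7 54.8 Rz [-0.002  0.003 -1.   ]
```

step_arm(moves=[0,0,0,0,0,0.03,0,0,0,0,0,0,0.03,0])

```text
t: 16.7
ee_pos: [679.2, -15.7, 143.2]
eef_rot: [[0.76, -0.65, -0.002], [-0.65, -0.76, 0.003], [-0.003, -0.001, -1.0]]
wrist_force: [-1.4, 4.6, -0.8]
finger_gap: 17.6
grasp_force: 54.8
```

```bash
python3 st.py
```

```text
16.7 [679.2 -15.7 143.2] yaw -0.708 j6 2.151 M [0.836 0.157 0.251] F [-1.4  4.6 -0.8] toolF [-4.1 -2.5  0.9] gap 17.6 54.8 Rz [-0.002  0.003 -1.   ]
```

Still free running; continue.

step_arm(moves=[0,0,0,0,0,0.03,0,0,0,0,0,0,0.03,0])

```text
t: 16.95
ee_pos: [679.4, -15.5, 143.2]
eef_rot: [[0.625, -0.781, -0.001], [-0.781, -0.625, 0.003], [-0.003, -0.001, -1.0]]
wrist_force: [-1.3, 4.7, -1.5]
finger_gap: 18.0
grasp_force: 54.8
```

```bash
python3 st.py
```

```text
16.95 [679.4 -15.5 143.2] yaw -0.896 j6 2.34 M [0.942 0.065 0.307] F [-1.3  4.7 -1.5] toolF [-4.5 -2.   1.5] gap 18.0 54.8 Rz [-0.001  0.003 -1.   ]
```

step_arm(moves=[0,0,0,0,0,0.03,0,0,0,0,0,0,0.03,0])

```text
t: 17.2
ee_pos: [679.7, -15.4, 143.3]
eef_rot: [[0.467, -0.884, -0.001], [-0.884, -0.467, 0.003], [-0.004, -0.001, -1.0]]
wrist_force: [0.5, 5.7, -1.3]
finger_gap: 17.7
grasp_force: 54.8
```

```bash
python3 st.py
```

```text
17.2 [679.7 -15.4 143.3] yaw -1.085 j6 2.528 M [ 1.011 -0.017  0.299] F [ 0.5  5.7 -1.3] toolF [-4.8 -3.   1.4] gap 17.7 54.8 Rz [-0.001  0.003 -1.   ]
```

step_arm(moves=[0,0,0,0,0,0.03,0,0,0,0,0,0,0.03,0])

```text
t: 17.45
ee_pos: [680.0, -15.2, 143.3]
eef_rot: [[0.293, -0.956, -0.0], [-0.956, -0.293, 0.004], [-0.004, -0.001, -1.0]]
wrist_force: [0.4, 6.2, -2.0]
finger_gap: 17.7
grasp_force: 54.8
```

```bash
python3 st.py
```

```text
17.45 [680.  -15.2 143.3] yaw -1.273 j6 2.717 M [ 1.11  -0.214  0.265] F [ 0.4  6.2 -2. ] toolF [-5.8 -2.2  2. ] gap 17.7 54.8 Rz [-0.     0.004 -1.   ]
```

step_arm(moves=[0,0,0,0,0,0.025,0,0,0,0,0,0,0.025,0])

```text
t: 17.7
ee_pos: [680.2, -15.2, 143.3]
eef_rot: [[0.141, -0.99, 0.0], [-0.99, -0.141, 0.004], [-0.004, -0.001, -1.0]]
wrist_force: [1.1, 6.9, -1.4]
finger_gap: 17.7
grasp_force: 54.8
```

```bash
python3 st.py
```

```text
17.7 [680.2 -15.2 143.3] yaw -1.43 j6 2.873 M [ 1.043 -0.298  0.301] F [ 1.1  6.9 -1.4] toolF [-6.6 -2.   1.4] gap 17.7 54.8 Rz [ 0.     0.004 -1.   ]
```

step_arm(moves=[0,0,0,0,0,0,0.6,0,0,0,0,0,0,0.6,0,0,-0.09,0,0,0,0.6,0,0,-0.09,0,0,0,0.6,0,0,0,0,0,-0.058,0.6,0,0,0,0,0,-0.058,0.6,0,0,0,0,0,-0.058,0.6,0,0,0,0,0,-0.058,0.6])

```text
t: 18.7
ee_pos: [680.2, -18.1, 189.1]
eef_rot: [[0.77, -0.638, 0.0], [-0.638, -0.77, -0.0], [0.0, -0.0, -1.0]]
wrist_force: [1.1, 0.2, -0.2]
finger_gap: 52.9
grasp_force: 0.0
```

step_arm(moves=[0,0,0,0,0,-0.058,0.6,0,0,0,0,0,-0.058,0.6,0,0,0,0,0,-0.058,0.6,0,0,0,0,0,-0.058,0.6,0,0,0,0,0,-0.058,0.6,0,0,0,0,0,-0.058,0.6,0,0,0,0,0,-0.058,0.6,0,0,0,0,0,-0.058,0.6])

```text
t: 19.7
ee_pos: [680.2, -18.1, 189.0]
eef_rot: [[0.721, 0.693, 0.0], [0.693, -0.721, -0.0], [0.0, 0.0, -1.0]]
wrist_force: [0.4, 1.0, -0.2]
finger_gap: 52.8
grasp_force: 0.0
```

step_arm(moves=[0,0,0,0,0,-0.058,0.6,0,0,0,0,0,-0.058,0.6,0,0,0,0,0,-0.058,0.6,0,0,0,0,0,-0.058,0.6,0,0,0,0,0,-0.058,0.6,0,0,0,0,0,-0.058,0.6,0,0,0,0,0,0,0.6])

```text
t: 20.58
ee_pos: [680.2, -18.0, 189.0]
eef_rot: [[-0.276, 0.961, 0.0], [0.961, 0.276, -0.0], [-0.0, 0.0, -1.0]]
wrist_force: [0.7, 0.1, 0.7]
finger_gap: 52.6
grasp_force: 0.0
```

```bash
python3 st.py; python3 - <<'E'
from h import *
a=env.capture('scene');cv2.imwrite('pics/scene7.png',a[:,:,::-1])
H=hsv(a);o=((H[...,0]<20)&(H[...,1]>190)&(H[...,2]>190)).astype(float)
for y in(-1.3,):
    p0=[678,-15,y];print(fit([('scene',o,roi('scene',HA,p0,160))],HA,p0,160))
cv2.imwrite('pics/c7.png',cv2.resize(a[140:290,220:370],None,fx=4,fy=4)[:,:,::-1])
plan([([680.6,-16.3,141.5],1.83,4)],.6)
E
```

```text
20.57 [680.2 -18.  189. ] yaw 1.851 j6 -0.408 M [-0.072 -0.051  0.039] F [0.7 0.1 0.7] toolF [-0.1  0.7 -0.7] gap 52.6 0.0 Rz [ 0. -0. -1.]
(array([678.66280174, -16.2259406 ,  -1.24557053]), np.float64(103.75294117647057))
0.001, 0.001, 0.048, 0, 0, 0.001, 0.6,
0.002, 0.001, 0.048, 0, 0, 0.001, 0.6,
0.002, 0.001, 0.048, 0, 0, 0.001, 0.6,
0.002, 0.001, 0.048, 0, 0, 0.001, 0.6,
```

View pics/c7.png

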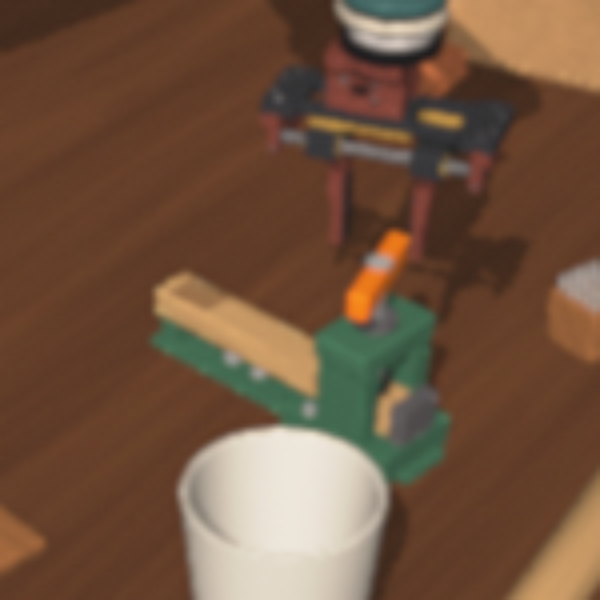

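step_arm(moves=[0.001,0.001,0.048,0,0,0,0.6,0.002,0.001,0.048,0,0,0,0.6,0.002,0.001,0.048,0,0,0,0.6,0.002,0.001,0.048,0,0,0,0.6,0,0,0,0,0,0,0,0,0,0,0,0,0,0,0,0,0,0,0,0,0,0,0,0,0,0,0,0], grip_force=55)

```text
t: 21.62
ee_pos: [680.4, -16.1, 141.5]
eef_rot: [[-0.278, 0.961, -0.0], [0.961, 0.278, -0.001], [-0.001, -0.0, -1.0]]
wrist_force: [0.9, 0.6, 1.3]
finger_gap: 17.5
grasp_force: 54.8
```

step_arm(moves=[0,0,0,0,0,0,0,0,0,0,0,0,0,0])

```text
t: 21.88
ee_pos: [680.4, -16.1, 141.4]
eef_rot: [[-0.277, 0.961, -0.0], [0.961, 0.277, -0.0], [-0.0, -0.0, -1.0]]
wrist_force: [-2.2, -1.9, 5.1]
finger_gap: 18.0
grasp_force: 54.8
```

```bash
python3 st.py
```

```text
21.88 [680.4 -16.1 141.4] yaw 1.852 j6 -0.406 M [-0.321  0.472 -0.07 ] F [-2.2 -1.9  5.1] toolF [-1.2 -2.6 -5.1] gap 18.0 54.8 Rz [-0. -0. -1.]
```

step_arm(moves=[0,0,0,0,0,0.03,0,0,0,0,0,0,0.03,0])

```text
t: 22.12
ee_pos: [680.5, -16.1, 141.4]
eef_rot: [[-0.09, 0.996, 0.0], [0.996, 0.09, -0.001], [-0.001, -0.0, -1.0]]
wrist_force: [-2.5, -2.1, 4.8]
finger_gap: 17.6
grasp_force: 54.9
```

```bash
python3 st.py
```

```text
22.12 [680.5 -16.1 141.4] yaw 1.661 j6 -0.215 M [-0.403  0.498  0.326] F [-2.5 -2.1  4.8] toolF [-1.9 -2.7 -4.8] gap 17.6 54.9 Rz [ 0.    -0.001 -1.   ]
```

step_arm(moves=[0,0,0,0,0,0.02,0,0,0,0,0,0,0.02,0])

```text
t: 22.38
ee_pos: [680.6, -16.0, 141.5]
eef_rot: [[0.034, 0.999, 0.0], [0.999, -0.034, -0.001], [-0.001, 0.0, -1.0]]
wrist_force: [-2.5, -2.3, 5.0]
finger_gap: 17.7
grasp_force: 54.9
```

```bash
python3 st.py
```

```text
22.38 [680.6 -16.  141.5] yaw 1.537 j6 -0.09 M [-0.416  0.394  0.445] F [-2.5 -2.3  5. ] toolF [-2.4 -2.4 -5. ] gap 17.7 54.9 Rz [ 0.    -0.001 -1.   ]
```

step_arm(moves=[0,0,0,0,0,0.02,0,0,0,0,0,0,0.02,0])

```text
t: 22.62
ee_pos: [680.7, -16.1, 141.4]
eef_rot: [[0.159, 0.987, 0.0], [0.987, -0.159, -0.001], [-0.001, 0.0, -1.0]]
wrist_force: [-2.2, -1.6, 4.7]
finger_gap: 17.6
grasp_force: 54.9
```

```bash
python3 st.py
```

```text
22.62 [680.7 -16.1 141.4] yaw 1.411 j6 0.035 M [-0.324  0.417  0.404] F [-2.2 -1.6  4.7] toolF [-2.  -1.9 -4.7] gap 17.6 54.9 Rz [ 0.    -0.001 -1.   ]
```

```bash
cat > mz.py <<'E'
from h import *
m=[]
for i in range(6):
    m.append(env.read_state()['moment'][2]); env.capture('top')
s=env.read_state();R=s['eef_rot'];print(round(s['t'],2),'yaw',round(np.arctan2(R[1,0],R[0,0]),3),'Mz',np.round(m,3),np.mean(m).round(3),'F',s['wrist_force'].round(1))
E
python3 mz.py
```

```text
22.93 yaw 1.414 Mz [0.404 0.385 0.318 0.396 0.334 0.35 ] 0.364 F [-2.7 -2.3  5. ]
```

step_arm(moves=[0,0,0,0,0,0.02,0])

```text
t: 23.05
ee_pos: [680.7, -16.1, 141.4]
eef_rot: [[0.219, 0.976, 0.0], [0.976, -0.219, -0.001], [-0.001, 0.001, -1.0]]
wrist_force: [-2.4, -2.8, 5.2]
finger_gap: 17.8
grasp_force: 54.9
```

```bash
python3 mz.py
```

```text
23.35 yaw 1.351 Mz [0.422 0.356 0.401 0.397 0.33  0.406] 0.385 F [-2.3 -2.   5.7]
```

step_arm(moves=[0,0,0,0,0,0.02,0])

```text
t: 23.48
ee_pos: [680.7, -16.1, 141.4]
eef_rot: [[0.28, 0.96, 0.0], [0.96, -0.28, -0.001], [-0.001, 0.001, -1.0]]
wrist_force: [-3.2, -3.1, 4.8]
finger_gap: 17.9
grasp_force: 54.9
```

```bash
python3 mz.py
```

```text
23.77 yaw 1.289 Mz [0.495 0.359 0.365 0.441 0.383 0.367] 0.402 F [-2.5 -1.8  5.6]
```

step_arm(moves=[0,0,0,0,0,0.02,0])

```text
t: 23.9
ee_pos: [680.8, -16.1, 141.4]
eef_rot: [[0.34, 0.941, 0.001], [0.941, -0.34, -0.001], [-0.0, 0.001, -1.0]]
wrist_force: [-2.6, -3.1, 5.3]
finger_gap: 17.9
grasp_force: 55.0
```

```bash
python3 mz.py
```

```text
24.2 yaw 1.226 Mz [0.531 0.405 0.461 0.441 0.438 0.404] 0.447 F [-3.  -2.9  4.9]
```

step_arm(moves=[0,0,0,0,0,0.02,0])

```text
t: 24.32
ee_pos: [680.8, -16.1, 141.4]
eef_rot: [[0.398, 0.917, 0.001], [0.917, -0.398, -0.001], [-0.0, 0.001, -1.0]]
wrist_force: [-2.0, -2.7, 3.4]
finger_gap: 17.7
grasp_force: 55.0
```

```bash
python3 mz.py
```

```text
24.62 yaw 1.163 Mz [0.545 0.452 0.395 0.516 0.478 0.457] 0.474 F [-2.9 -3.   4.3]
```

step_arm(moves=[0,0,0,0,0,0.02,0])

```text
t: 24.75
ee_pos: [680.8, -16.1, 141.4]
eef_rot: [[0.455, 0.891, 0.001], [0.891, -0.455, -0.001], [-0.0, 0.001, -1.0]]
wrist_force: [-2.2, -2.6, 4.5]
finger_gap: 18.0
grasp_force: 55.0
```

```bash
python3 mz.py
```

```text
25.05 yaw 1.1 Mz [0.582 0.487 0.497 0.503 0.431 0.458] 0.493 F [-2.5 -2.3  5.6]
```

step_arm(moves=[0,0,0,0,0,0.016,0])

```text
t: 25.18
ee_pos: [680.9, -16.1, 141.4]
eef_rot: [[0.499, 0.867, 0.001], [0.867, -0.499, -0.001], [-0.0, 0.001, -1.0]]
wrist_force: [-1.6, -2.4, 4.1]
finger_gap: 17.6
grasp_force: 55.0
```

```bash
python3 mz.py
```

```text
25.48 yaw 1.05 Mz [0.6   0.539 0.536 0.513 0.528 0.524] 0.54 F [-1.7 -2.7  5.3]
```

step_arm(moves=[0,0,0,0,0,0,0.6,0,0,0,0,0,0,0.7,0,0,0,0,0,0,0.7,0,0,-0.1,0,0,0,0.7,0,0,-0.15,0,0,0,0.7,0,0,-0.15,0,0,0,0.7,0,0,0,0,0,0,0.7])

```text
t: 26.35
ee_pos: [683.0, -15.8, 244.5]
eef_rot: [[0.499, 0.866, 0.007], [0.866, -0.499, -0.001], [0.003, 0.006, -1.0]]
wrist_force: [1.0, -0.7, 0.0]
finger_gap: 61.2
grasp_force: 0.0
```

```bash
python3 st.py; python3 - <<'E'
from h import *
a=env.capture('scene');cv2.imwrite('pics/c8.png',cv2.resize(a[140:290,220:370],None,fx=4,fy=4)[:,:,::-1])
H=hsv(a);o=((H[...,0]<20)&(H[...,1]>190)&(H[...,2]>190)).astype(float)
p0=[678,-15,1.25];print(fit([('scene',o,roi('scene',HA,p0,160))],HA,p0,160))
E
```

```text
26.35 [683.  -15.8 244.5] yaw 1.048 j6 0.398 M [-0.023 -0.04   0.022] F [ 1.  -0.7  0. ] toolF [-0.1  1.2  0. ] gap 61.2 0.0 Rz [ 0.007 -0.001 -1.   ]
(array([681.35053217, -16.60144866,   1.35114063]), np.float64(94.17647058823528))
```

View pics/c8.png

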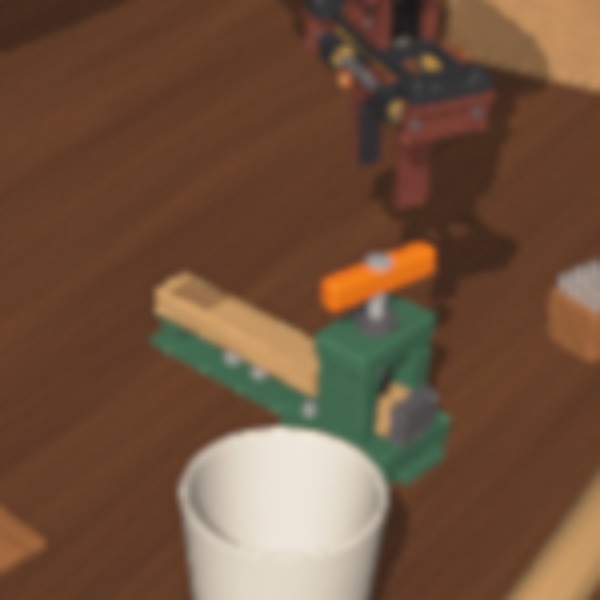

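The picture shows the batten home at the stop (crop ~(390,410)), the handle released, and the gripper clear above it. The torque settled at about 0.54 N m, so I'm handing in.

```bash
python3 -c "
from cell import env
print(env.close_job())"
```

```text
the job is handed in; nothing more can be done
None
```

The batten is home against the stop and clamped, with handle torque last read at about 0.54 N m (firm is 0.5, crushed above 0.7); the handle is released and the job was handed in at about 26 s, though no verdict came back.

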